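Unlatch the cassette tank and set its lid half open

TASK

Open the steel cassette tank for venting: first turn the black wing knob on its front deck clockwise (seen from above) until it clicks over into its released position, so that its tongue is clear of the lid. Then raise the stiff lid by its bar handle to about 45 degrees, half way to upright, and leave it standing there with the knob still released. Leave the forceps, the stack of moulds and the jar beside the tank where they are.

Things in the scene. Friction and masses are not known exactly. Their poses are not given: they have to be found in the camera images.
- tank: Fixed bench tank, 260 mm (x) by 240 mm (y), 90 mm high. Origin: centre of its underside, on the bench. Its x axis points from the front deck (grey, 90 mm deep, with the knob) towards the lid's hinge at the back, its z axis up. The steel lid, 170 x 236 x 10 mm, lies on the back part, its upper face 100 mm over the bench; closed, its front edge lies at x = -40 mm.
- latch (a joint): Angle of the wing knob (rad), about a vertical axis. 0 = latched: the tongue points at the lid and lies over its edge. It grows clockwise seen from above. A spring detent (up to 0.25 N m) pushes it back to its stop at 0 until it is past about 0.6; there it snaps over and is held against its other stop at 1.2 = released.
- latch_grip (a point): Grip point of the knob, on its axis, 133 mm over the bench (tank x = -85 mm, y = 0). The black wing is 80 mm long along this frame's x, 16 mm thick along its y; its top is 12.5 mm above this point, its flat sides reach 24 mm below it, to a round 50 mm disc. The steel tongue under the wing, 60 mm long from the axis, 16 mm wide, points along this frame's +x, 28 mm below this point.
- lid (a joint): Opening angle of the lid (rad), 0 = closed and flat, 0.785 = 45 degrees, 1.75 = fully open. Stiff hinge: the lid stays where it is left; about 7 N at the handle raise it.
- lid_handle (a point): Middle of the lid's black round bar handle (12 mm thick, 110 mm long along the tank's y axis between two posts, 45 mm above the lid's upper face), on the bar's centre line; it turns with the lid and its z axis is the lid's normal. Closed: tank x = -5 mm, 145.5 mm over the bench.
- lid_hinge (a point): Hinge line of the lid, at its middle: tank x = +130 mm, y = 0, 90.5 mm over the bench; the line runs along the tank's y axis. The handle's bar lies 135 mm in front of it and 55 mm above it when closed.
- forceps: Bystander: loose steel forceps, 150 mm long, lying flat beside the tank at its left (+y); origin at the middle of its underside.
- moulds: Bystander: loose stack of stainless moulds, 66 x 48 x 38 mm, beside the tank at its right (-y); origin under its centre.
- jar: Bystander: loose white jar, 60 mm wide, 85 mm high, beside the tank at its right (-y); origin under its centre.

How it is judged:
By the outcome, as a careful person would: the job done as asked, in the order asked, and still so for the second after the job is handed in, with the robot touching nothing.
It also fails if it takes over 48 s, if anything falls off the work surface, if the arm or the gripper's body presses on something with over 40 N, if the wrist force passes 120 N, or if a joint passes its speed limit or range.

ROBOT

A 6-joint arm with a two-finger parallel gripper is mounted at the origin on the work surface. World frame = base frame: x ahead of the robot, y to its left, z up, the work surface at z = 0. Lengths are in m, angles in rad, forces in N, time in s.
With the tool pointing down it reaches from about 0.3 to 0.875 m from the base axis. Payload 4.2 kg.
Tool frame: the origin (TCP) lies midway between the tips of the shut fingers; the grasp point (between the pads) lies 19 mm behind it; z points along the fingers, y is the line along which they close (so a half turn about z gives the same grasp; the last joint's range is limited). The gripper opens to 85 mm and grips with 20 to 120 N. Pads are 22 mm wide; open, the fingers measure 114 mm over their backs; the gripper's body (76 mm by 85 mm) begins 54 mm behind the grasp point. The pads swing forward as they close: fully open they stand 13 mm farther back than shut.
Start: joints at [1.194, 0.32, 1.565, -0, 1.257, -0.02], TCP at [0.201, 0.539, 0.231] pointing down, gripper open.
Joint ranges: [-3.11, 3.11], [-0.84, 2.01], [0.21, 2.61], [-1.34, 4.49], [0.05, 2.63], [-2.56, 2.56]. Speed limits (rad/s): [2.57, 2.57, 3.14, 3.14, 3.14, 3.14].

INTERFACE

Orientations are given as a unit quaternion [x, y, z, w].
In Python, from bench import robot, vision gives the robot as it stands.
- The arm moves only by the shell command python3 -m jog 'ROWS' [FORCE]. ROWS is JSON, a list that holds one entry, the list of rows, each a list of 7 numbers: the finger opening in mm, from 0 to 85.4, then the shift along the tool's x, y, z in mm, then the turn, a rotation vector about the tool's x, y, z in degrees. In form: [[[gripper, tx, ty, tz, wx, wy, wz], ...]]. A call has 1 to 20 rows; each row shifts and turns the commanded pose from where the row before left it, along the tool's axes as they then stand; what a row does not reach is not made up. A row lasts 1/12 s, in which the tool goes at most 41.7 mm and 7.16 degrees, less where a joint would pass 70% of its speed; a pose out of reach is approached as far as the arm can. A call with a gripper value outside its range is refused whole. The fingers move at their own pace and stop on an object; FORCE is the grip in N (left out, the last holds). Time passes only in rows, so rows that do not move let the fingers close. It gives the time, the measured TCP pose, the force, the opening and the grip force at its end, in the units of the state.
- robot.sense(): the state, without advancing time (a new reading comes with each control period).
- vision.get_image(name): name is "scene" or "side" or "wrist"; returns the picture (400x640x3 uint8, red, green, blue); there is no depth.
- vision.get_calibration(name): a dict with "fov_y" (degrees; the focal length in pixels is half the picture's height over the tangent of half this angle, whatever the lens; pixels are square), "cx", "cy" (the principal point, pixels), "world_from_camera" (4x4, takes a point from camera to world coordinates). Camera axes: x right, y down, z forward; pixel columns grow to the right and rows downward; lengths in m; the calibration is good to about 2 mm. A picture is of the moment at which its call begins: read the wrist's pose just before it. get_calibration takes no time and is no camera call; for the wrist camera it gives the pose at the moment of the call.
- robot.job_done(): hands the job in; it is judged then, once.
The state is a dict: "clock": time; "qpos": joint angles; "joint_vel": joint speeds; "tau": joint torques, N m; "tcp_pos": TCP position; "ee_rot": TCP orientation; "contact_force": force on the tool from outside, world axes, zero at the start; "moment": the same for the moment, N m; "gripper_width": finger opening in m; "gripper_force": force on a finger pad.
Only numpy, scipy, OpenCV 4.12 (cv2) and the standard library are available. Lean on these libraries where they do the work, as an engineer would, in place of code of your own. Each camera call takes 0.05 s, during which the arm holds its last target. There are 200 camera calls.

## Working session

There is one attempt and no reset: what is moved stays moved. The work goes in short steps, Python scripts to look and compute and a shell command to move; the robot and the scene stay as the last step left them, time stands still between calls to the robot, and variables do not carry over. Pictures are saved under pics/ and viewed, at most 10 in all, crops included, and the job is handed in when it is done.

```bash
mkdir -p pics; ls; python3 - <<'E'
from bench import robot, vision
import cv2,numpy as np
print(robot.sense())
for n in ["scene","side"]:
    im=vision.get_image(n); cv2.imwrite(f"pics/{n}0.png",im[:,:,::-1])
    c=vision.get_calibration(n); print(n,c)
E
```

```text
pics
{'clock': 0.0, 'qpos': array([ 1.19399446e+00,  3.20292580e-01,  1.56568574e+00, -2.40958868e-05,
        1.25737670e+00, -1.99985602e-02]), 'joint_vel': array([-0.00029562,  0.00064538, -0.00077813, -0.00034009,  0.0004068 ,
        0.00117891]), 'tau': array([ 7.81795825e-04, -4.15516520e+01, -2.34164804e+01,  2.89733532e-05,
        8.09335266e-03, -2.68617384e-05]), 'tcp_pos': array([0.20066717, 0.53834231, 0.23047925]), 'ee_rot': array([ 1.77453090e-01,  9.84128866e-01, -8.66156378e-04, -1.62449444e-04]), 'contact_force': array([ 0.11305932,  0.14402647, -0.51610087]), 'moment': array([-0.04454193,  0.03129539, -0.0269675 ]), 'gripper_force': 0.0, 'gripper_width': 0.08503432787278672}
scene {'fov_y': 54.91427333673426, 'cx': 310.1259374295734, 'cy': 203.02197118445176, 'world_from_camera': array([[-0.01203231,  0.7693271 , -0.63874176,  1.13861955],
       [ 0.99992641,  0.01024498, -0.00649665,  0.04300602],
       [ 0.00154585, -0.63877292, -0.76939376,  0.75795051],
       [ 0.        ,  0.        ,  0.        ,  1.        ]])}
side {'fov_y': 55.08322803389051, 'cx': 322.92189568679595, 'cy': 198.7506544213544, 'world_from_camera': array([[-0.79028973, -0.44180254,  0.42456173,  0.2418995 ],
       [-0.61273058,  0.57190445, -0.54542327,  0.45274971],
       [-0.00183936, -0.69118436, -0.72267614,  0.68033572],
       [ 0.        ,  0.        ,  0.        ,  1.        ]])}
```

View pics/scene0.png

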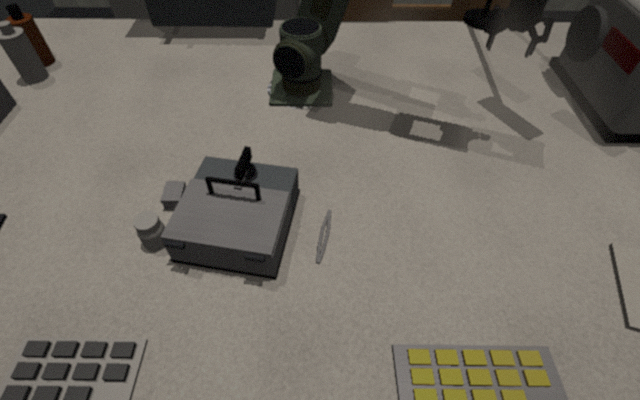

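View pics/side0.png

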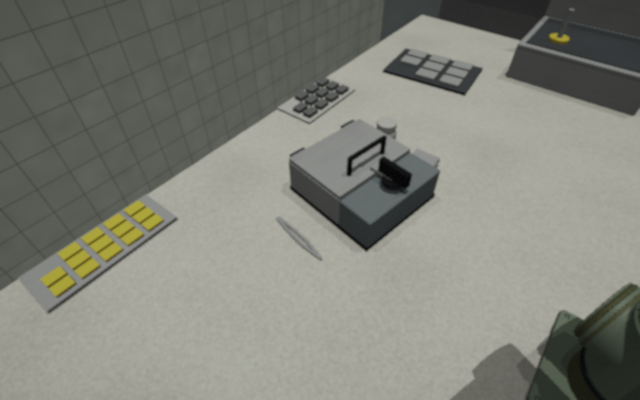

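The scene view shows the tank around (235,215), with the knob at (245,163) and the bar from (208,180) to (258,183). In the side view the knob is at (395,172) and the bar runs (349,160)–(384,142). Next I'll zoom in for finer points.

```bash
cat > h.py <<'E'
import numpy as np,cv2
from bench import robot,vision
def ray(n,uv,c=None):
    c=c or vision.get_calibration(n); f=200/np.tan(np.radians(c['fov_y']/2)); T=c['world_from_camera']
    d=T[:3,:3]@np.array([(uv[0]-c['cx'])/f,(uv[1]-c['cy'])/f,1]); return T[:3,3],d/np.linalg.norm(d)
def onz(n,uv,z,c=None):
    o,d=ray(n,uv,c); return o+d*(z-o[2])/d[2]
def tri(a,ua,b,ub):
    A=np.zeros((3,3));y=np.zeros(3);R=[ray(a,ua),ray(b,ub)]
    for o,d in R:
        P=np.eye(3)-np.outer(d,d);A+=P;y+=P@o
    p=np.linalg.solve(A,y); return p,[np.linalg.norm((np.eye(3)-np.outer(d,d))@(p-o))*1000 for o,d in R]
E
python3 - <<'E'
import cv2,numpy as np
a=cv2.imread('pics/scene0.png')[130:290,120:340]; b=cv2.imread('pics/side0.png')[110:260,270:450]
a=cv2.resize(a,None,fx=3.6,fy=3.6,interpolation=cv2.INTER_CUBIC); b=cv2.resize(b,None,fx=4,fy=4,interpolation=cv2.INTER_CUBIC)
f=lambda x:np.clip(x*1.5,0,255).astype('uint8')
cv2.imwrite('pics/a.png',f(a));cv2.imwrite('pics/b.png',f(b))
E
```

```text
(no output)
```

View pics/a.png

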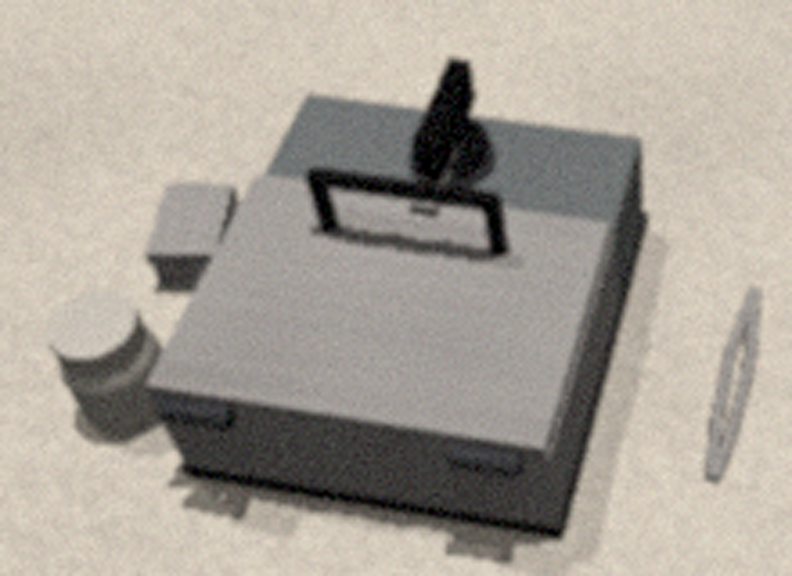

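View pics/b.png

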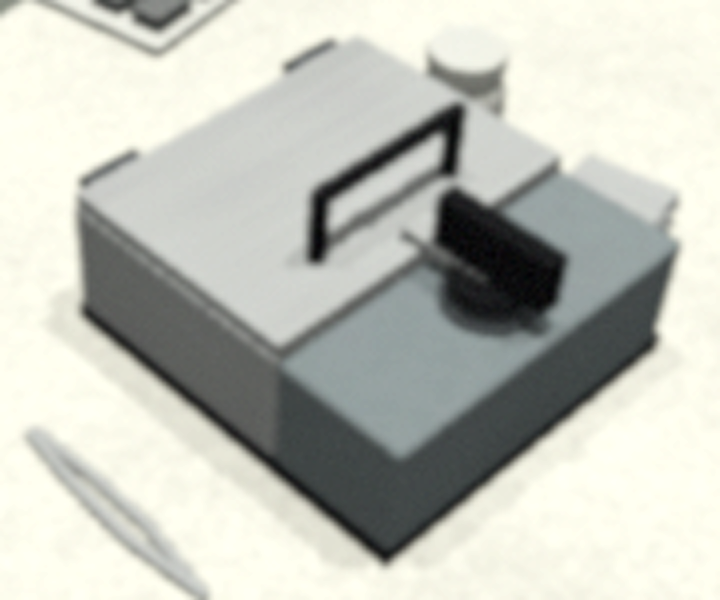

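The crops show the deck front corners, the lid back corners and the bar ends clearly. I'll cast these onto planes of known height and fit the tank's pose.

```bash
python3 - <<'E'
from h import *
S=lambda p:(p[0]/3.6+120-.4,p[1]/3.6+130-.4); D=lambda p:(p[0]/4+270-.4,p[1]/4+110-.4)
obs=[("scene",S((310,97)),(-.13,-.12,.09)),("scene",S((640,140)),(-.13,.12,.09)),
("scene",S((150,387)),(.13,-.118,.1)),("scene",S((548,450)),(.13,.118,.1)),
("scene",S((316,177)),(-.005,-.052,.1455)),("scene",S((500,194)),(-.005,.052,.1455)),
("side",D((398,458)),(-.13,.12,.09)),("side",D((678,243)),(-.13,-.12,.09)),
("side",D((82,205)),(.13,.118,.1)),("side",D((357,40)),(.13,-.118,.1)),
("side",D((318,193)),(-.005,.052,.1455)),("side",D((456,111)),(-.005,-.052,.1455))]
P=np.array([onz(n,u,m[2]) for n,u,m in obs])[:,:2];M=np.array([m for _,_,m in obs])[:,:2]
for sel in (range(6),range(6,12),range(12)):
    p=P[list(sel)];m=M[list(sel)];pc=p-p.mean(0);mc=m-m.mean(0)
    th=np.arctan2((mc[:,0]*pc[:,1]-mc[:,1]*pc[:,0]).sum(),(mc*pc).sum())
    R=np.array([[np.cos(th),-np.sin(th)],[np.sin(th),np.cos(th)]]);t=p.mean(0)-R@m.mean(0)
    print(np.degrees(th),t,"\n",np.round((p-m@R.T-t)*1000,1).tolist())
for k,q in dict(knob=(-.085,0),handle=(-.005,0),hinge=(.13,0)).items(): print(k,R@q+t)
print(tri("scene",S((316,177)),"side",D((456,111))),tri("scene",S((500,194)),"side",D((318,193))))
# wing: dark top ends
w=[onz("side",D(p),.1455)[:2] for p in((448,190),(560,264))];print("wing",w,np.linalg.norm(w[1]-w[0]))
v=w[0]-w[1];print(np.degrees(np.arctan2(v[1],v[0])))
s=robot.sense();from scipy.spatial.transform import Rotation as Q
print(Q.from_quat(s['ee_rot']).as_matrix().round(3),s['tcp_pos'])
E
```

```text
-9.47054549619541 [ 0.57966921 -0.13180175] 
 [[4.6, 2.8], [4.0, -3.0], [-0.4, 0.3], [0.1, -0.7], [-1.8, -4.8], [-6.4, 5.4]]
-9.258289967727576 [ 0.57800051 -0.13245027] 
 [[3.5, -0.7], [2.9, 3.4], [-8.0, 2.2], [-3.6, 1.6], [4.7, -1.1], [0.6, -5.3]]
-9.36491710273432 [ 0.57883486 -0.13212602] 
 [[5.2, 3.3], [5.0, -2.4], [0.2, 0.4], [1.1, -0.6], [-1.0, -4.5], [-5.5, 5.7], [2.4, -1.2], [2.2, 2.8], [-9.1, 2.2], [-4.2, 1.4], [3.7, -1.4], [-0.1, -5.7]]
knob [ 0.49496774 -0.11829467]
handle [ 0.5739015  -0.13131242]
hinge [ 0.70710222 -0.15327986]
(array([ 0.56485591, -0.1870362 ,  0.14625239]), [np.float64(0.26487018931558615), np.float64(0.2648701893155206)]) (array([ 0.58201085, -0.07380512,  0.15195391]), [np.float64(0.891343746216658), np.float64(0.8913437462166016)])
wing [array([ 0.53216806, -0.12615763]), array([ 0.45588918, -0.11117557])] 0.07773628319295667
-11.112107071981423
[[-0.937  0.349 -0.001]
 [ 0.349  0.937 -0.001]
 [ 0.    -0.002 -1.   ]] [0.20067205 0.53840409 0.23056877]
```

Fit residuals are a few mm. The triangulated bar is 114 mm long at the right height, so the pose is good. The tool's y axis should go to world 80.6°, so the clockwise turn stays within the last joint's range. I'll move over the knob at the current height.

```bash
python3 -m jog '[[[85,-28,-28.5,0,0,0,0],[85,-28,-28.5,0,0,0,0],[85,-28,-28.5,0,0,0,0],[85,-28,-28.5,0,0,0,0],[85,-28,-28.5,0,0,0,0],[85,-28,-28.5,0,0,0,0],[85,-28,-28.5,0,0,0,0],[85,-28,-28.5,0,0,0,0],[85,-28,-28.5,0,0,0,0],[85,-28,-28.5,0,0,0,0],[85,-28,-28.5,0,0,0,0],[85,-28,-28.5,0,0,0,0],[85,-28,-28.5,0,0,0,0],[85,-28,-28.5,0,0,0,0],[85,-28,-28.5,0,0,0,0],[85,-28,-28.5,0,0,0,0],[85,-28,-28.5,0,0,0,0],[85,-28,-28.5,0,0,0,0],[85,0,0,0,0,0,-5.5],[85,0,0,0,0,0,-5.5]]]' 
python3 - <<'E'
from h import *
from scipy.spatial.transform import Rotation as Q
c=vision.get_calibration("wrist");im=vision.get_image("wrist");cv2.imwrite("pics/w1.png",im[:,:,::-1]);np.save("w1.npy",c,allow_pickle=True)
s=robot.sense();print(s['qpos'].round(2),s['tcp_pos'],Q.from_quat(s['ee_rot']).as_matrix().round(3),c)
E
```

```text
clock: 1.77
tcp_pos: [0.4943, -0.1201, 0.2304]
ee_rot: [0.082, 0.997, 0.0, -0.001]
contact_force: [-0.4, 0.6, 0.5]
gripper_width: 0.0848
gripper_force: 0.0
[-0.26  0.22  1.71  0.    1.21 -1.67] [ 0.49385979 -0.11918187  0.23045973] [[-0.987  0.159 -0.002]
 [ 0.159  0.987  0.001]
 [ 0.002  0.    -1.   ]] {'fov_y': 63.55026546958891, 'cx': 316.3008048812945, 'cy': 192.53478965488554, 'world_from_camera': array([[ 0.16177907,  0.95008694,  0.26676271,  0.42715009],
       [ 0.98682625, -0.15542153, -0.04492333, -0.10905837],
       [-0.0012204 ,  0.2705161 , -0.96271468,  0.37250102],
       [ 0.        ,  0.        ,  0.        ,  1.        ]])}
```

View pics/w1.png

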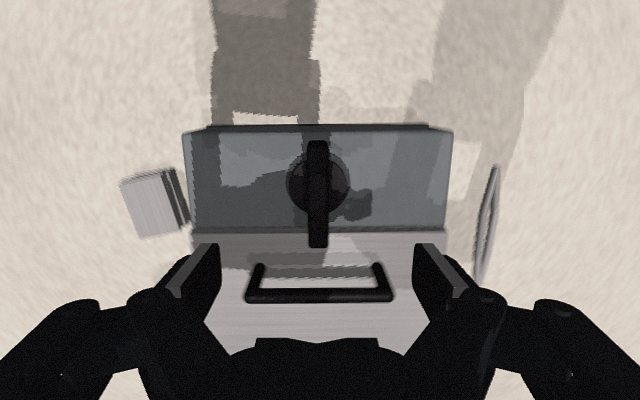

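The wrist view shows the wing's top from (317,141) to (318,247), the bar from (247,297) to (392,296), and the wing vertical in the picture. I'll compute its centre.

```bash
python3 - <<'E'
from h import *
c=np.load("w1.npy",allow_pickle=True).item()
f=onz("wrist",(317,141),.1455,c);b=onz("wrist",(318,247),.1455,c);print("wing",f,b,(f+b)/2,np.linalg.norm(b-f),np.degrees(np.arctan2(*(b-f)[[1,0]])))
l=onz("wrist",(247,296),.149,c);r=onz("wrist",(391,295),.149,c);print("bar",(l+r)/2,np.linalg.norm(l-r),np.degrees(np.arctan2(*(r-l)[[1,0]]))-90)
E
```

```text
wing [ 0.45320826 -0.11311583  0.1455    ] [ 0.53306048 -0.12538191  0.1455    ] [ 0.49313437 -0.11924887  0.1455    ] 0.08078881595280138 -8.73292665827795
bar [ 0.57277502 -0.13109354  0.149     ] 0.11372977808158342 -8.810129542443491
```

The TCP is already on the axis to within 1 mm. I'll descend 112 mm and close.

```bash
python3 -m jog '[[[85,0,0,28,0,0,0],[85,0,0,28,0,0,0],[60,0,0,28,0,0,0],[50,0,0,20,0,0,0],[50,0,0,8,0,0,0],[8,0,0,0,0,0,0],[8,0,0,0,0,0,0],[8,0,0,0,0,0,0],[8,0,0,0,0,0,0],[8,0,0,0,0,0,0],[8,0,0,0,0,0,0],[8,0,0,0,0,0,0]]]' 50
```

```text
clock: 2.82
tcp_pos: [0.4947, -0.1192, 0.1208]
ee_rot: [0.082, 0.997, -0.001, 0.001]
contact_force: [-0.9, -4.7, -0.6]
gripper_width: 0.0152
gripper_force: 51.3
```

The wing is gripped at 15 mm. Now I'll turn clockwise, which is +z of the tool, to 69°.

```bash
python3 -m jog '[[[8,0,0,0,0,0,6],[8,0,0,0,0,0,7],[8,0,0,0,0,0,7],[8,0,0,0,0,0,7],[8,0,0,0,0,0,7],[8,0,0,0,0,0,7],[8,0,0,0,0,0,7],[8,0,0,0,0,0,7],[8,0,0,0,0,0,7],[8,0,0,0,0,0,6],[8,0,0,0,0,0,0],[8,0,0,0,0,0,0]]]'
python3 - <<'E'
from h import *
s=robot.sense();print(s['qpos'].round(3),s['moment'],s['ee_rot'])
E
```

```text
clock: 3.82
tcp_pos: [0.4953, -0.1187, 0.1207]
ee_rot: [0.625, 0.781, 0.001, 0.002]
contact_force: [0.2, -2.1, 2.2]
gripper_width: 0.015
gripper_force: 51.7
[-2.570e-01  3.160e-01  1.878e+00 -1.000e-03  9.430e-01 -4.780e-01] [-0.66661857 -0.26935771 -0.2418598 ] [6.24644932e-01 7.80905862e-01 6.08624834e-04 2.09103186e-03]
```

The knob turned about 68° with little residual moment. I'll release, rise and turn a further 22° for the bar, then check.

```bash
python3 -m jog '[[[45,0,0,0,0,0,0],[45,0,0,0,0,0,0],[45,0,0,0,0,0,0],[45,0,0,0,0,0,0],[45,0,0,-20,0,0,0],[45,0,0,-30,0,0,0],[45,0,0,-35,0,0,0],[45,0,0,-35,0,0,6],[45,0,0,0,0,0,6],[45,0,0,0,0,0,6],[45,0,0,0,0,0,4],[45,0,0,0,0,0,0]]]'
python3 - <<'E'
from h import *
from scipy.spatial.transform import Rotation as Q
c=vision.get_calibration("wrist");im=vision.get_image("wrist");cv2.imwrite("pics/w2.png",im[:,:,::-1]);np.save("w2.npy",c,allow_pickle=True)
s=robot.sense();print(s['qpos'].round(2),s['tcp_pos'],Q.from_quat(s['ee_rot']).as_matrix().round(3))
E
```

```text
clock: 4.82
tcp_pos: [0.4937, -0.1177, 0.2394]
ee_rot: [0.763, 0.646, 0.0, -0.0]
contact_force: [-0.6, -0.2, -0.9]
gripper_width: 0.0452
gripper_force: 0.0
[-0.26  0.21  1.7   0.    1.23 -0.09] [ 0.49374041 -0.11770725  0.23919899] [[ 0.162  0.987 -0.   ]
 [ 0.987 -0.162  0.   ]
 [ 0.    -0.    -1.   ]]
```

View pics/w2.png

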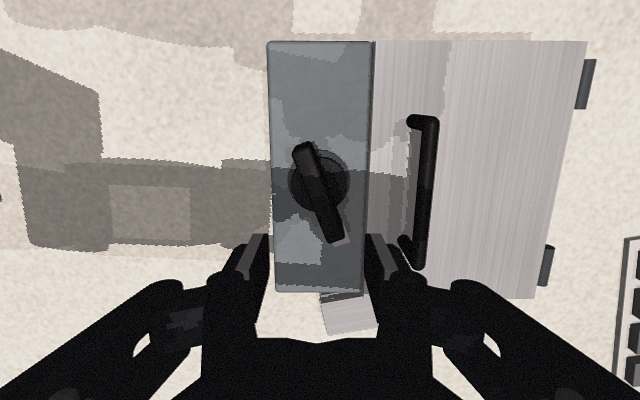

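The knob is over at its released side: the wing now runs from (303,148) to (336,240), clear of the lid. The bar runs from (431,120) to (420,266). I'll work out the approach and the arc.

```bash
python3 - <<'E'
from h import *
from scipy.spatial.transform import Rotation as Q
c=np.load("w2.npy",allow_pickle=True).item()
f=onz("wrist",(303,148),.1455,c);b=onz("wrist",(335,238),.1455,c);d=b-f;print("wing",(f+b)/2,np.linalg.norm(d),np.degrees(np.arctan2(d[1],d[0]))+8.9)
l=onz("wrist",(430,122),.149,c);r=onz("wrist",(420,264),.149,c);d=l-r;print("bar",(l+r)/2,np.linalg.norm(d),np.degrees(np.arctan2(d[1],d[0]))-90)
s=robot.sense();R=Q.from_quat(s['ee_rot']).as_matrix();p=s['tcp_pos']
bar=np.array([.573,-.1312,.1455]);t=np.radians(22)
z=R@[0,np.sin(t),np.cos(t)];stand=bar+.019*z-.065*z
print("to standoff (tool mm)",R.T@(stand-p)*1000)
# arc: per-row 4.5deg about hinge; TCP relative to hinge in (tankx,z)
for step in (4.5,):
  h=np.array([0.135,-.055]); # hinge from bar
  g=np.array([np.sin(t),-np.cos(t)])*.019
  rel=g-h; a=np.radians(step)
  # rising lid: point -x,+z of hinge goes up/back: clockwise in (x,z)
  new=np.array([np.cos(a)*rel[0]+np.sin(a)*rel[1],-np.sin(a)*rel[0]+np.cos(a)*rel[1]])
  dl=(new-rel)*1000; ty=np.array([np.cos(t),np.sin(t)]);tz=np.array([np.sin(t),-np.cos(t)])
  print("row ty,tz",dl@ty,dl@tz,dl)
E
```

```text
wing [ 0.49692491 -0.1180481   0.1455    ] 0.07523427889258012 -71.4786033569327
bar [ 0.57460627 -0.13198837  0.149     ] 0.1109169502872401 -8.046150292206676
to standoff (tool mm) [-0.50249025 63.20491126 51.0154596 ]
row ty,tz 6.8004758145781885 -7.949663204684705 [3.32729513 9.91830245]
```

The wing is at -71°, so it is released. The bar centre agrees within 2 mm. I'll move to standoff and tilt 22° forward, advance 65 mm, then close.

```bash
python3 -m jog '[[[45,0,32,10,0,0,0],[45,0,32,20,0,0,0],[45,0,0,21,-5,0,0],[45,0,0,0,-6,0,0],[45,0,0,0,-6,0,0],[45,0,0,0,-5,0,0],[45,0,0,25,0,0,0],[45,0,0,25,0,0,0],[45,0,0,15,0,0,0],[45,0,0,0,0,0,0]]]'
python3 - <<'E'
from h import *
from scipy.spatial.transform import Rotation as Q
s=robot.sense();R=Q.from_quat(s['ee_rot']).as_matrix();print(s['tcp_pos'],(s['tcp_pos']-.019*R[:,2]),s['contact_force'],R.round(3))
im=vision.get_image("wrist");cv2.imwrite("pics/w3.png",im[:,:,::-1])
E
```

```text
clock: 5.7
tcp_pos: [0.5796, -0.1319, 0.1244]
ee_rot: [0.749, 0.636, 0.121, 0.143]
contact_force: [-0.2, 0.1, -0.0]
gripper_width: 0.0452
gripper_force: 0.0
[ 0.57960979 -0.131889    0.12440495] [ 0.57270283 -0.13075661  0.14206881] [-0.19919964  0.10562382 -0.00228359] [[ 0.162  0.917  0.364]
 [ 0.987 -0.151 -0.06 ]
 [ 0.     0.368 -0.93 ]]
```

View pics/w3.png

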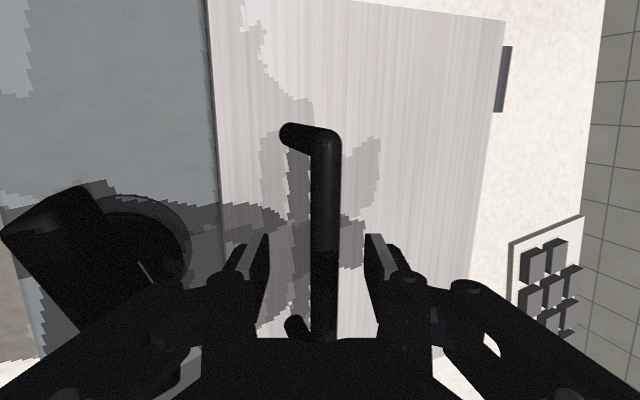

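The bar, at column 326, stands between the pads at columns 268 and 365. Now I'll close.

```bash
python3 -m jog '[[[5,0,1.5,-2,0,0,0],[5,0,0,0,0,0,0],[5,0,0,0,0,0,0],[5,0,0,0,0,0,0],[5,0,0,0,0,0,0],[5,0,0,0,0,0,0]]]' 50
```

```text
clock: 6.25
tcp_pos: [0.5803, -0.1322, 0.1311]
ee_rot: [0.749, 0.635, 0.123, 0.145]
contact_force: [-5.0, -0.0, 4.1]
gripper_width: 0.0104
gripper_force: 48.7
```

```bash
python3 -m jog '[[[5,0,6.8,-8,4.5,0,0],[5,0,6.8,-8,4.5,0,0],[5,0,6.8,-8,4.5,0,0],[5,0,6.8,-8,4.5,0,0],[5,0,0,0,0,0,0]]]'
```

```text
clock: 6.67
tcp_pos: [0.5991, -0.1355, 0.1697]
ee_rot: [0.762, 0.646, 0.02, 0.024]
contact_force: [-7.2, 0.6, 4.3]
gripper_width: 0.0103
gripper_force: 52.0
```

```bash
python3 -m jog '[[[5,0,6.8,-8,4.5,0,0],[5,0,6.8,-8,4.5,0,0],[5,0,6.8,-8,4.5,0,0],[5,0,6.8,-8,4.5,0,0],[5,0,6.8,-8,4.5,0,0],[5,0,6.8,-8,4.5,0,0],[5,0,0,0,0,0,0],[5,0,0,0,0,0,0]]]'
python3 - <<'E'
from h import *
from scipy.spatial.transform import Rotation as Q
s=robot.sense();R=Q.from_quat(s['ee_rot']).as_matrix();g=s['tcp_pos']-.018*R[:,2]
x=(g[:2]-[.7055,-.1525])@[np.cos(.155),-np.sin(.155)];z=g[2]-.0905
print(g,np.hypot(x,z),np.degrees(np.arctan2(z,-x))-22.17,R.round(3),s['qpos'].round(2))
E
```

```text
clock: 7.33
tcp_pos: [0.6443, -0.1432, 0.2102]
ee_rot: [0.747, 0.633, -0.13, -0.153]
contact_force: [-3.9, -0.7, -0.6]
gripper_width: 0.0098
gripper_force: 53.6
[ 0.65124831 -0.14436772  0.22676218] 0.14688991358222522 45.90115185597061 [[ 0.164  0.907 -0.389]
 [ 0.986 -0.151  0.064]
 [-0.    -0.394 -0.919]] [-0.22  0.69  1.04 -0.02  1.81 -0.06]
```

The lid is at about 46° by geometry, with radius 146.9 mm against the given 145.8 mm. I'll release, back out along the tool axis and check.

```bash
python3 -m jog '[[[45,0,0,0,0,0,0],[45,0,0,0,0,0,0],[45,0,0,0,0,0,0],[45,0,0,0,0,0,0],[45,0,0,-15,0,0,0],[45,0,0,-30,0,0,0],[45,0,0,-35,0,0,0],[45,0,0,-20,-5,0,0],[45,0,0,-20,-5,0,0],[45,0,-30,0,-5,0,0],[45,0,-35,0,-5,0,0],[45,0,-35,0,0,0,0],[45,0,-35,0,0,0,0],[45,0,0,0,0,0,0]]]'
python3 - <<'E'
from h import *
for n in ("side","scene"):
    im=vision.get_image(n)[:,:,::-1]; cv2.imwrite(f"pics/{n}1.png",im)
im=cv2.imread("pics/side1.png")[60:270,250:470];cv2.imwrite("pics/s1.png",np.clip(cv2.resize(im,None,fx=2.8,fy=2.8)*1.4,0,255))
E
```

```text
clock: 8.5
tcp_pos: [0.5505, -0.1271, 0.339]
ee_rot: [0.763, 0.646, -0.017, -0.021]
contact_force: [1.0, -0.6, 0.2]
gripper_width: 0.0447
gripper_force: 0.0[ WARN:0@8.850] global loadsave.cpp:1063 imwrite_ Unsupported depth image for selected encoder is fallbacked to CV_8U.
```

View pics/s1.png

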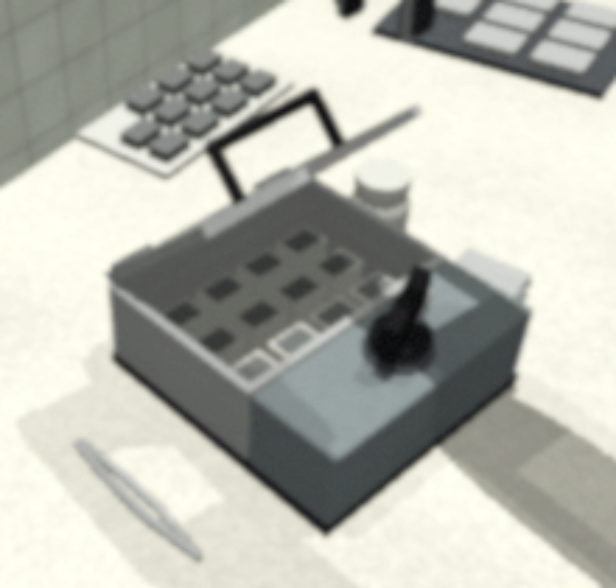

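View pics/scene1.png

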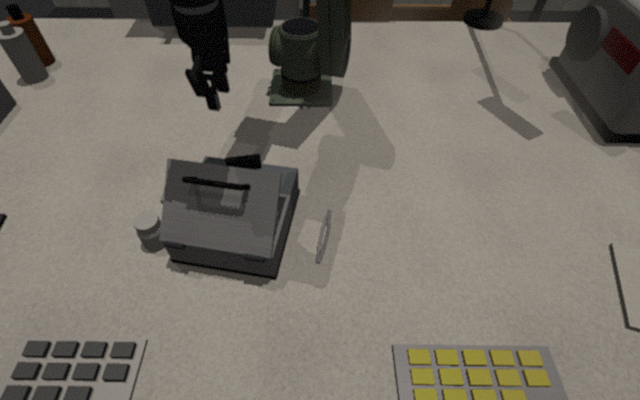

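The lid stands partly open, the knob is at its released side, and the forceps, jar and moulds have not moved. I'll triangulate the bar to get the lid angle, and hand in if it is good.

```bash
python3 - <<'E'
from h import *
ok=[]
for a,b in (((185,180),(362.5,94.2)),((248,187),(326,114))):
    p,e=tri("scene",a,"side",b);x=(p[:2]-[.7055,-.1525])@[np.cos(.155),-np.sin(.155)];z=p[2]-.0905
    th=np.degrees(np.arctan2(z,-x))-22.17;ok.append(th);print(p,e,np.hypot(x,z),th)
if 41<np.mean(ok)<49: print(robot.job_done())
E
```

```text
[ 0.63906193 -0.20120678  0.22211056] [np.float64(0.9867433746543132), np.float64(0.9867433746542965)] 0.1438733208227538 44.002653022210495
[ 0.65417991 -0.08201551  0.22439515] [np.float64(4.784925609815518), np.float64(4.784925609815458)] 0.1473796979976785 43.12952157861095
the job is handed in; nothing more can be done
None
```

The job is handed in: the knob is released (measured about 71° clockwise), then the lid was raised and left standing at about 44–46°, and the forceps, moulds and jar look unmoved; the tool was clear of everything at about 8.5 s.

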